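# Kit two trays for torque wrench calibration

## Robot

A 7-joint arm with a two-finger parallel gripper is mounted at the origin on the work surface. World frame = base frame: x ahead of the robot, y to its left, z up, the work surface at z = 0. Lengths are in mm, angles in rad, forces in N, time in s.
With the tool pointing down it reaches from about 400 to 875 mm from the base axis. Payload 6.5 kg.
Tool frame: the origin (TCP) lies midway between the tips of the shut fingers; the grasp point (between the pads) lies 19 mm behind it (manip.hold_point_z is the distance from the TCP to the grasp point, in mm); z points along the fingers, y is the line along which they close (so a half turn about z gives the same grasp; the last joint's range is limited). The gripper opens to 85 mm and grips with 20 to 120 N. Pads are 22 mm wide; open, the fingers measure 114 mm over their backs; the gripper's body (76 mm by 85 mm) begins 54 mm behind the grasp point. The pads swing forward as they close: fully open they stand 13 mm farther back than shut.
Start: joints at [1.12, 0.536, -0.004, 1.538, 0.003, 1.067, -0.071], TCP at [243.988, -602.462, 231.29] pointing down, gripper open.
Joint ranges: [-2.7, 2.7], [-0.37, 2.16], [-1.27, 1.26], [0.24, 2.4], [-1.31, 4.45], [0.19, 1.91], [-2.76, 2.76]. Speed limits (rad/s): [2.39, 2.39, 3.14, 3.14, 3.14, 3.14, 3.14].

## Interface

Orientations are given as a 3x3 rotation matrix whose columns are the frame's x, y, z axes.
In Python, from cell import manip gives the robot as it stands. The module is installed in compiled form; this text tells all that it offers.
- The arm moves only by the shell command python3 -m inch 'ROWS' [OPENING]. ROWS is JSON, a list of rows, each a list of 2 entries, a list of its own where there are three numbers: the shift along the tool's x, y, z in mm, then the turn, a rotation vector about the tool's x, y, z in rad. In form: [[[x, y, z], [ax, ay, az]], ...]. A call has 1 to 12 rows; each row shifts and turns the commanded pose from where the row before left it, along the tool's axes as they then stand; what a row does not reach is not made up. A row lasts 1/10 s, in which the tool goes at most 50 mm and 8.59 degrees, less where a joint would pass 70% of its speed; a pose out of reach is approached as far as the arm can. A call is refused whole if a number of a shift passes 50 or a number of a turn 0.15, either way. A call with a gripper value outside its range is refused whole. OPENING is the closure, from -1 (fully open) to 1 (shut), set as the call begins (- or left out, the last holds). The fingers move at their own pace and stop on an object; the grip force is fixed at half the most. Time passes only in rows, so rows that do not move let the fingers close. It gives the time, the measured TCP pose, the force, the opening and the grip force at its end, in the units of the state.
- manip.observe(): the state, without advancing time (a new reading comes with each control period).
- manip.get_image(name): name is "scene" or "top"; returns the picture (420x560x3 uint8, blue, green, red); there is no depth.
- manip.camera_model(name): a dict with "vertical_fov" (degrees; the focal length in pixels is half the picture's height over the tangent of half this angle, whatever the lens; pixels are square), "cx", "cy" (the principal point, pixels), "rvec" (rotation vector, rad) and "tvec" (3), from world to camera coordinates, as OpenCV has them. Camera axes: x right, y down, z forward; pixel columns grow to the right and rows downward; lengths in mm; the calibration is good to about 2 mm. A picture is of the moment at which its call begins. camera_model takes no time and is no camera call.
- manip.job_done(): hands the job in; it is judged then, once.
The state is a dict: "clock": time; "joint_positions": joint angles; "joint_velocities": joint speeds; "joint_efforts": joint torques, N m; "eef_pos": TCP position; "tool_rot": TCP orientation; "force": force on the tool from outside, world axes, zero at the start; "moment": the same for the moment, N m; "width": finger opening in mm; "gripper_force": force on a finger pad.
Only numpy, scipy, OpenCV 4.12 (cv2) and the standard library are available. Lean on these libraries where they do the work, as an engineer would, in place of code of your own. Each camera call takes 0.05 s, during which the arm holds its last target. There are 200 camera calls.

## Task

Make up the trays for the next two wrench calibrations from the stock on the blue mat: the largest torque sensor and the step-up drive adapter go into the tray with the click wrench, the smallest torque sensor and the ratchet insert head into the tray with the electronic wrench. Put one part in each of the tray's two small cells (either cell), set down on the cell's floor without dropping it, sensors and adapter upright and the ratchet head flat with its square up as it lies now. Leave the other four things on the mat where they are.

Things in the scene. Friction and masses are not known exactly. Their poses are not given: they have to be found in the camera images.
- sensor_large_mid (a point): the largest of three torque sensors, about 0.55 kg: upright aluminium cylinder 56 mm across, above 44 mm a steel collar 43 mm across, 66 mm high in all, dark square bore on top. A 13 mm thick connector sticks out 13 mm at 20 mm height along +x; grip across y. Point: on the axis, half-way up, z up. All the stock stands on a 3 mm blue mat
- sensor_medium_mid (a point): the middle-sized of three torque sensors, not wanted: upright aluminium cylinder 45 mm across, above 36 mm a steel collar 34 mm across, 54 mm high in all, dark square bore on top. A 13 mm thick connector sticks out 13 mm at 16 mm height along +x; grip across y. Point: on the axis, half-way up, z up
- sensor_small_mid (a point): the smallest of three torque sensors, about 0.17 kg: upright aluminium cylinder 35 mm across, above 28 mm a steel collar 27 mm across, 42 mm high in all, dark square bore on top. A 13 mm thick connector sticks out 13 mm at 13 mm height along +x; grip across y. Point: on the axis, half-way up, z up
- adapter_mid (a point): step-up drive adapter, dark steel, about 0.2 kg, upright: round body 38 mm across and 26 mm high, a 6 mm step 29 mm across, on top a square stub 19 x 19 mm; 52 mm high in all. Point: on the axis, half-way up, z up, x and y square to the stub
- ratchet_head_mid (a point): ratchet insert head, steel, about 0.16 kg, lying flat: a disc 36 mm across and 20 mm thick with a 12.7 mm square stub on top (33 mm high in all) and a shank 18 to 22 mm wide along +x, ending 56 mm from the disc's axis; 74 mm long over all. Point: on the disc's axis, 10 mm above the underside, z up. Grip the disc across y
- fork_insert_mid (a point): open-end insert, steel, not wanted, lying flat: two-pronged fork towards -x, plain shank towards +x, no square stub; 76 mm long, 47 mm wide, 14 mm thick. Point: its middle, 7 mm above the underside, z up
- bolt_mid (a point): large hex bolt standing on its head, not wanted: head 36 mm across flats and 15 mm high, shank 24 mm across, 55 mm high in all. Point: on the axis, half-way up
- jar_mid (a point): small white screw-top jar with black cap, not wanted: 50 mm across, 42 mm high. Point: on the axis, half-way up
- tray_click: fixed grey tray 470 x 222 mm holding the click wrench (round ratchet head with square stub, plain tube, ribbed handle). Origin: centre of underside; x lengthwise, y across, z up. Floor 3 mm thick, rim and partitions 4 mm thick and 17 mm high. At the -x end (towards the robot) two empty cells, 105 x 105 mm inside, centred at x = -178.5, y = +54.5 and -54.5 mm
- tray_electronic: fixed grey tray 470 x 222 mm holding the electronic wrench (wide black housing with display and keys, front end a bare rectangular receptacle). Origin: centre of underside; x lengthwise, y across, z up. Floor 3 mm thick, rim and partitions 4 mm thick and 17 mm high. At the -x end (towards the robot) two empty cells, 105 x 105 mm inside, centred at x = -178.5, y = +54.5 and -54.5 mm
Not all that is in view belongs to the job. What is shaped like the part that bears sensor_small_mid but yellow is not meant. What is shaped like the part that bears sensor_large_mid but yellow is not meant.

How it is judged:
By the outcome, as a careful person would: the job done as asked, in the order asked, and still so for the second after the job is handed in, with the robot touching nothing.
It also fails if it takes over 102 s, if anything falls off the work surface, if the arm or the gripper's body presses on something with over 40 N, if the wrist force passes 120 N, or if a joint passes its speed limit or range.

## Working session

There is one attempt and no reset: what is moved stays moved. The work goes in short steps, Python scripts to look and compute and a shell command to move; the robot and the scene stay as the last step left them, time stands still between calls to the robot, and variables do not carry over. Pictures are saved under pics/ and viewed, at most 14 in all, crops included, and the job is handed in when it is done.

```bash
mkdir -p pics; python3 - <<'E'
from cell import manip
import cv2
for n in("scene","top"):
    cv2.imwrite(f"pics/{n}0.png",cv2.resize(manip.get_image(n),(784,588),interpolation=cv2.INTER_CUBIC)); print(n,manip.camera_model(n))
print(manip.observe(), manip.hold_point_z)
E
```

```text
scene {'vertical_fov': 46.07748944101915, 'cx': 284.2150590925496, 'cy': 206.25892452425518, 'rvec': array([ 0.74580751,  2.47061641, -1.31505472]), 'tvec': array([ 422.51382526, -111.45670798, 1390.35590773])}
top {'vertical_fov': 49.87174191048858, 'cx': 276.89737693025114, 'cy': 207.09259906399583, 'rvec': array([ 2.14102846, -2.12110104,  0.18945653]), 'tvec': array([   4.7277674 ,  502.85797725, 1056.05252315])}
{'clock': 0.1, 'joint_positions': array([ 1.11982612,  0.53711101, -0.00443934,  1.53879068,  0.00258695,
        1.06734832, -0.07120449]), 'joint_velocities': array([-1.24065869e-03, -2.81096467e-03, -8.95816177e-05, -1.44192732e-03,
        1.76444556e-03, -5.38455173e-04, -4.95948153e-04]), 'joint_efforts': array([ 3.24726738e-03, -5.84565103e+01,  1.05270635e+00, -2.59774321e+01,
        1.28105411e-02,  4.64301032e-03, -2.99607997e-06]), 'eef_pos': array([ 243.73948098, -601.92516966,  230.4809868 ]), 'tool_rot': array([[ 9.26861557e-01,  3.75402632e-01, -7.20610394e-04],
       [ 3.75403307e-01, -9.26860372e-01,  1.48611079e-03],
       [-1.10015315e-04, -1.64793849e-03, -9.99998636e-01]]), 'force': array([ 0.00887099, -0.29111234,  0.28366084]), 'moment': array([-0.05997597, -0.02629239, -0.05101705]), 'gripper_force': 0.0, 'width': 85.49877170359846} 18.700000000000003
```

View pics/scene0.png

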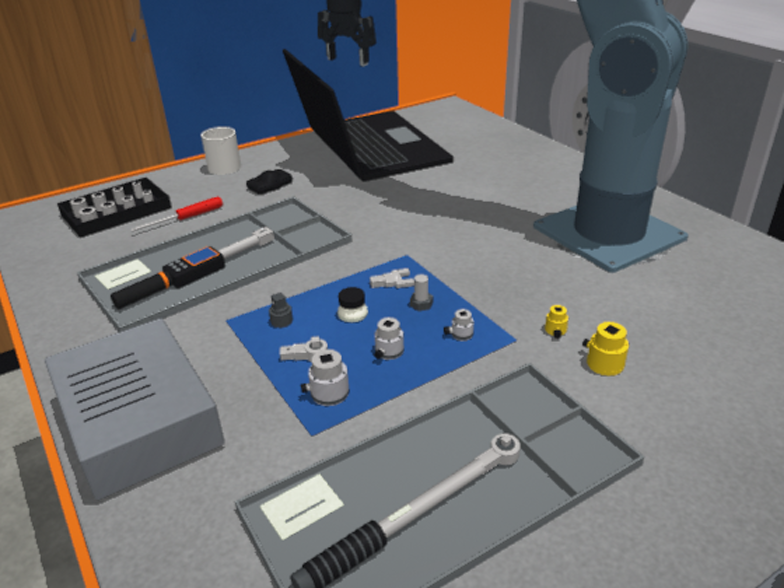

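View pics/top0.png

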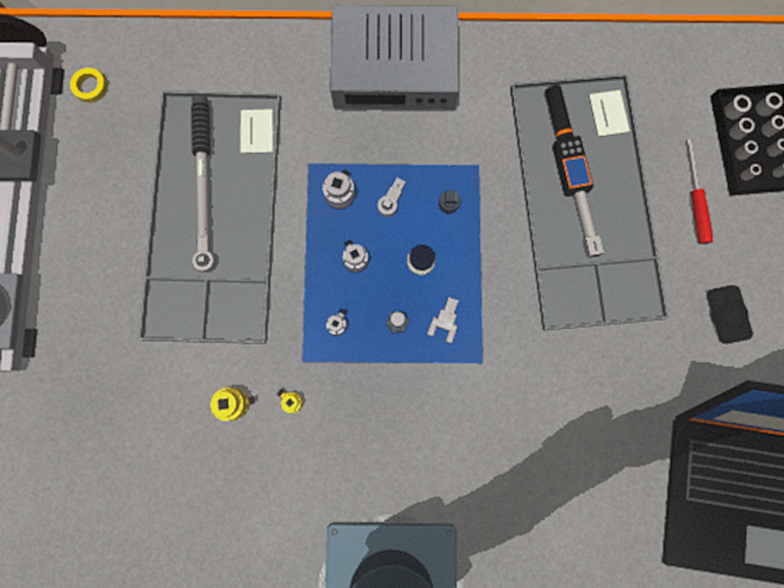

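The scene shows the stock on the mat. In the top picture (1.4x) the large sensor is at (338,187), ratchet head (388,203), adapter (450,200), small sensor (337,323). The click tray's cells are near (175,310) and (236,310), the electronic tray's near (571,295) and (632,290). I'll enlarge the mat for exact centres.

```bash
cat > h.py <<'E'
import numpy as np, cv2
from cell import manip
def cam(n):
    m=manip.camera_model(n); f=210/np.tan(np.radians(m["vertical_fov"]/2))
    return np.array([[f,0,m["cx"]],[0,f,m["cy"]],[0,0,1.]]),cv2.Rodrigues(m["rvec"])[0],np.array(m["tvec"])
def ray(n,uv,z):
    K,R,t=cam(n); d=R.T@np.linalg.inv(K)@[*uv,1]; c=-R.T@t
    return (c+d*(z-c[2])/d[2])[:2]
def proj(n,P):
    K,R,t=cam(n); q=K@(R@np.array(P,float)+t); return q[:2]/q[2]
E
python3 - <<'E'
from h import *
im=manip.get_image("top"); cv2.imwrite("pics/raw_top.png",im)
s=manip.get_image("scene"); cv2.imwrite("pics/raw_scene.png",s)
c=im[112:262,212:350]
cv2.imwrite("pics/mat.png",cv2.resize(c,None,fx=4,fy=4,interpolation=cv2.INTER_CUBIC))
K,R,t=cam("top"); print(-R.T@t)
# non-blue blobs in mat
hsv=cv2.cvtColor(im,cv2.COLOR_BGR2HSV)
m=((hsv[...,0]>100)&(hsv[...,0]<125)&(hsv[...,1]>120)).astype(np.uint8)
m[:, :212]=0;m[:,350:]=0;m[:112]=0;m[262:]=0
cn=max(cv2.findContours(m,cv2.RETR_EXTERNAL,cv2.CHAIN_APPROX_SIMPLE)[0],key=cv2.contourArea)
f=cv2.drawContours(np.zeros_like(m),[cn],-1,1,-1)-m
n,l,st,ce=cv2.connectedComponentsWithStats(f)
for i in range(1,n):
    if st[i,4]>40: print(st[i],ce[i].round(1),ray("top",ce[i],20).round())
E
```

```text
[ 311.373207    11.2394708 1127.411118 ]
[230 122  24  27 513] [241.6 135.1] [693. 101.]
[269 126  21  29 314] [279.  141.5] [677.   6.]
[314 136  15  16 199] [320.7 143.5] [ 673. -101.]
[244 172  19  23 323] [253.2 183.5] [567.  70.]
[290 175  21  22 340] [300.5 185.5] [563. -49.]
[305 212  23  33 382] [317.9 228.5] [454. -92.]
[233 221  15  19 207] [240.3 230.8] [447.  99.]
[276 222  16  16 193] [283.3 229.5] [451.  -7.]
```

View pics/mat.png

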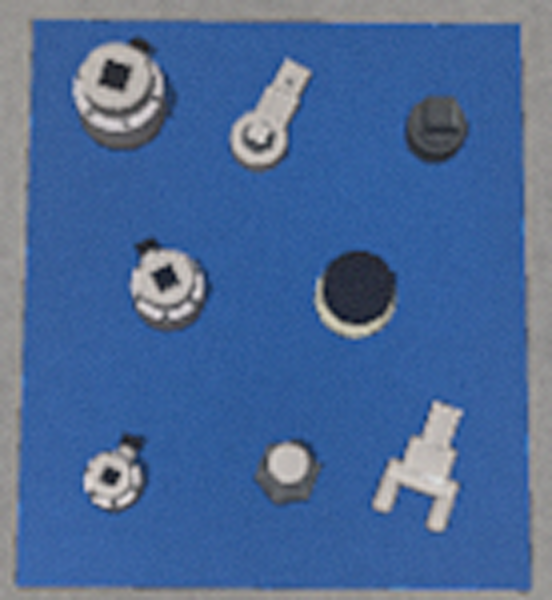

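The mat crop (4x) shows the large sensor's bore at (115,75) with its connector at (142,46), and the small sensor's bore at (110,475) with its connector at (132,441). The ratchet stub is at (257,135) with its shank end at (297,68), and the adapter stub is near (441,118). Next I'll compute the poses.

```bash
python3 - <<'E'
from h import *
im=cv2.imread("pics/raw_top.png"); 
g=im.max(2)
cr=lambda x,y:np.array([(x+.5)/4-.5+212,(y+.5)/4-.5+112])
def dark(x,y,r,th=70):
    u,v=cr(x,y).round().astype(int); p=g[v-r:v+r+1,u-r:u+r+1].astype(float); w=np.clip(th+40-p,0,None)*(p<th+30)
    yy,xx=np.mgrid[-r:r+1,-r:r+1]; return np.array([u+(w*xx).sum()/w.sum(),v+(w*yy).sum()/w.sum()])
sc=lambda x,y:np.array([(x+.5)/1.4-.5,(y+.5)/1.4-.5])
for n,b,c,zt,zc,s in (("large",(115,75),(142,46),69,23,(327,357)),("small",(110,475),(132,441),45,16,(462,315))):
    p=ray("top",dark(*b,4 if n=="large" else 3),zt); p2=ray("top",cr(*b),zt);q=ray("top",cr(*c),zc)
    print(n,p.round(1),p2.round(1),"conn",q.round(1),"yaw",np.degrees(np.arctan2(*(q-p)[::-1])).round(1),"scene",ray("scene",sc(*s),zt).round(1))
p=ray("top",cr(257,135),36); q=ray("top",cr(296,68),23); q2=ray("top",cr(258,147),13)
print("ratchet",p.round(1),q2.round(1),"end",q.round(1),np.linalg.norm(q-p),"yaw",np.degrees(np.arctan2(*(q-p)[::-1])),ray("scene",sc(316,341),36).round(1))
print("adapter",ray("top",cr(441,116),55).round(1),ray("top",cr(436,131),14).round(1),"scene",ray("scene",sc(279,297),55).round(1))
for n,cs in (("click",[(163,93),(280,96),(267,343),(142,341)]),("elec",[(512,84),(626,77),(665,318),(545,329)])):
    P=np.array([ray("top",sc(*c),17) for c in cs]); ctr=P.mean(0); ax=P[0]+P[1]-P[2]-P[3]; a=np.arctan2(ax[1],ax[0])
    print(n,P.round().tolist(),np.linalg.norm(ax)/2,np.linalg.norm(P[0]-P[1]),np.linalg.norm(P[2]-P[3]),np.degrees(a))
    R=np.array([[np.cos(a),-np.sin(a)],[np.sin(a),np.cos(a)]])
    for y in(54.5,-54.5): c=ctr+R@[-178.5,y]; print(y,c.round(1),np.hypot(*c).round(),(proj("top",[*c,3])*1.4).round())
hs=cv2.resize(im[110:160,208:345],None,fx=5.8,fy=5.8,interpolation=cv2.INTER_CUBIC)
s=cv2.imread("pics/raw_scene.png")[195:295,155:355]; s=cv2.resize(s,(794,300*794//600),interpolation=cv2.INTER_CUBIC)
cv2.imwrite("pics/rows.png",np.vstack([hs[:,:794],s[:,:hs.shape[1]]]) if hs.shape[1]==794 else hs)
E
```

```text
large [688.6 100.9] [688.6 100.8] conn [724.6  87.8] yaw -20.0 scene [684.3  96.3]
small [444.1  99.8] [444.7 100. ] conn [469.7  89.2] yaw -22.5 scene [445.6 100. ]
ratchet [661.8  13.4] [661.2  12.7] end [710.9 -11.1] 54.866495000358874 yaw -26.555295118519986 [663.9  16.1]
adapter [ 669.1 -100.4] [ 672.7 -101.4] scene [670.4 -99.7]
click [[881.0, 437.0], [877.0, 216.0], [411.0, 221.0], [413.0, 440.0]] 466.9808709927523 220.64982455811102 219.5121137167606 -0.518513096586701
54.5 [467.5 384.5] 605.0 [178. 311.]
-54.5 [466.5 275.5] 542.0 [239. 312.]
elec [[906.0, -222.0], [923.0, -439.0], [462.0, -482.0], [441.0, -269.0]] 465.32606566545456 217.58950993452393 214.57024960947413 5.532206730295868
54.5 [ 500. -316.] 591.0 [568. 297.]
-54.5 [ 510.5 -424.4] 664.0 [628. 292.]
```

View pics/rows.png

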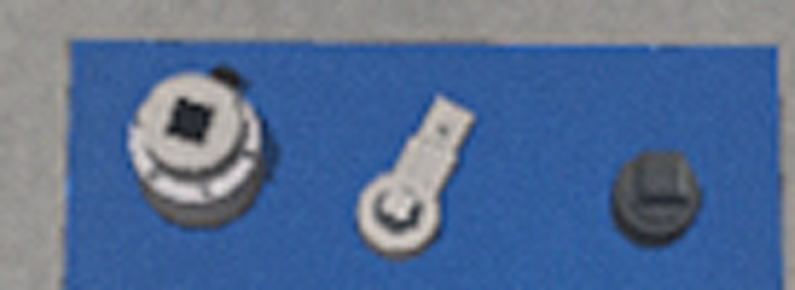

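The poses agree across both views to about 3 mm. Cameras are fixed, so I'll go ahead and set out, using a small helper that prints the remaining shift in tool axes.

```bash
cat > to.py <<'E'
import sys; from h import *
x,y,z,psi=map(float,sys.argv[1:5]); s=manip.observe(); R=s["tool_rot"]
d=R.T@(np.array([x,y,z])-s["eef_pos"])
a=np.radians(psi); T=np.array([[np.cos(a),np.sin(a),0],[np.sin(a),-np.cos(a),0],[0,0,-1]])
rv=cv2.Rodrigues(R.T@T)[0].ravel()
d2=T.T@(np.array([x,y,z])-s["eef_pos"])
print("t",s["clock"].round(2),"shift",d.round(1),"turn",rv.round(3),"shift after turn",d2.round(1),"j7",s["joint_positions"][6].round(2),"w",round(float(s["width"]),1),"F",s["force"].round(1),"pos",s["eef_pos"].round(1))
E
python3 to.py 687.5 100 230 160
```

```text
Traceback (most recent call last):
  File "to.py", line 7, in <module>
    print("t",s["clock"].round(2),"shift",d.round(1),"turn",rv.round(3),"shift after turn",d2.round(1),"j7",s["joint_positions"][6].round(2),"w",round(float(s["width"]),1),"F",s["force"].round(1),"pos",s["eef_pos"].round(1))
              ^^^^^^^^^^^^^^^^
AttributeError: 'float' object has no attribute 'round'
```

```bash
sed -i 's/s\["clock"\].round(2)/round(s["clock"],2)/' to.py; python3 to.py 687.5 100 230 160
python3 -m inch '[[[15,-10,0],[0,0,0]],[[28,-20,0],[0,0,0]],[[28,-20,0],[0,0,0]],[[28,-20,0],[0,0,0]],[[28,-20,0],[0,0,0]],[[28,-20,0],[0,0,0]],[[28,-20,0],[0,0,0]],[[28,-20,0],[0,0,0]],[[28,-20,0],[0,0,0]],[[28,-20,0],[0,0,0]],[[28,-20,0],[0,0,0]],[[28,-20,0],[0,0,0]]]' -0.74
python3 -m inch '[[[28,-20,0],[0,0,0]],[[28,-20,0],[0,0,0]],[[28,-20,0],[0,0,0]],[[28,-20,0],[0,0,0]],[[28,-20,0],[0,0,0]],[[28,-20,0],[0,0,0]],[[28,-20,0],[0,0,0]],[[28,-20,0],[0,0,0]],[[28,-20,0],[0,0,0]],[[28,-20,0],[0,0,0]],[[28,-20,0],[0,0,0]],[[15,-10,0],[0,0,0]]]'
python3 to.py 687.5 100 230 160
```

```text
t 0.2 shift [ 674.8 -484.2    1.2] turn [-1.000e-03 -1.000e-03 -2.408e+00] shift after turn [-1.768e+02  8.115e+02  7.000e-01] j7 -0.07 w 85.2 F [ 0.2 -0.8 -0. ] pos [ 243.8 -602.1  230.7]
clock: 1.4
eef_pos: [457.6, -265.3, 231.4]
tool_rot: [[0.926, 0.376, 0.0], [0.376, -0.926, 0.0], [0.0, -0.0, -1.0]]
force: [-0.1, -0.6, -1.0]
width: 74.4
gripper_force: 0.0
clock: 2.6
eef_pos: [669.9, 72.0, 231.2]
tool_rot: [[0.925, 0.38, -0.0], [0.38, -0.925, 0.003], [0.001, -0.002, -1.0]]
force: [0.2, -0.3, 0.5]
width: 74.4
gripper_force: 0.0
t 2.6 shift [ 26.9 -19.2   1.2] turn [-0.    -0.003 -2.403] shift after turn [-6.9 32.3  1.2] j7 -1.46 w 74.4 F [ 0.2 -0.3  0.5] pos [669.9  72.  231.2]
```

Tracks well; width ≈ linear (‑0.74 → 74.4). Turn now.

```bash

python3 -m inch '[[[27,-19,0],[0,0,0]],[[0,0,0],[0,0,-0.14]],[[0,0,0],[0,0,-0.14]],[[0,0,0],[0,0,-0.14]],[[0,0,0],[0,0,-0.14]],[[0,0,0],[0,0,-0.14]],[[0,0,0],[0,0,-0.14]],[[0,0,0],[0,0,-0.14]],[[0,0,0],[0,0,-0.14]],[[0,0,0],[0,0,-0.14]],[[0,0,0],[0,0,-0.14]],[[0,0,0],[0,0,-0.14]]]' >/dev/null
python3 -m inch '[[[0,0,0],[0,0,-0.14]],[[0,0,0],[0,0,-0.14]],[[0,0,0],[0,0,-0.14]],[[0,0,0],[0,0,-0.14]],[[0,0,0],[0,0,-0.14]],[[0,0,0],[0,0,-0.14]],[[0,0,40],[0,0,0]],[[0,0,40],[0,0,0]],[[0,0,0],[0,0,0]]]' >/dev/null
python3 to.py 687.5 100 14 160
```

```text
t 4.7 shift [ -2.6   8.  131.5] turn [-0.006 -0.009 -0.026] shift after turn [ -1.7   7.2 131.6] j7 0.62 w 74.1 F [-0.4  0.  -0.8] pos [683.4  93.9 145.6]
```

```bash

python3 -m inch '[[[-2,7,20],[0,0,-0.026]],[[0,0,15],[-0.006,-0.009,0]],[[0,0,0],[0,0,0]],[[0,0,0],[0,0,0]]]' >/dev/null
python3 to.py 687.5 100 14 160
python3 - <<'E'
from h import *
im=manip.get_image("top")[90:200,200:345]; s=manip.get_image("scene")[170:300,150:350]
cv2.imwrite("pics/pre.png",np.hstack([cv2.resize(im,(396,300),interpolation=2),cv2.resize(s,(400,300),interpolation=2)]))
E
```

```text
t 5.1 shift [  5.8  -3.1 104.1] turn [ 0.007  0.01  -0.001] shift after turn [  4.8  -2.4 104.1] j7 0.61 w 74.4 F [ 0.7 -0.2 -0. ] pos [692.8 100.6 118.1]
```

View pics/pre.png

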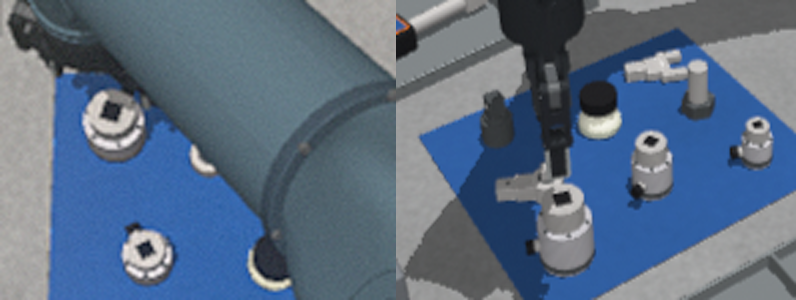

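The gripper is near the large sensor (its bore at (112,110) left, (563,198) right). I'll check where the TCP and fingertips should project.

```bash
python3 - <<'E'
from h import *
s=manip.observe(); R=s["tool_rot"];p=s["eef_pos"]
for k in(-37,0,37):
    q=p+R@[0,k,-8]; a=proj("top",q);b=proj("scene",q)
    print(k,q.round(),((a-[200,90])*2.73).round(),((b-[150,170])*[2,300/130]+[396,0]).round())
K,R_,t=cam("scene");print(-R_.T@t, R.round(3))
E
python3 to.py 687.5 100 14 160
```

```text
-37 [680.  66. 126.] [146.  97.] [547. 124.]
0 [693. 100. 126.] [106.  82.] [552. 149.]
37 [706. 135. 127.] [65. 67.] [557. 176.]
[998.65942412 796.16861155 702.01494075] [[-0.939  0.344  0.013]
 [ 0.344  0.939  0.003]
 [-0.011  0.007 -1.   ]]
t 5.2 shift [  6.5  -3.2 104.3] turn [ 0.007  0.011 -0.002] shift after turn [  5.3  -2.4 104.4] j7 0.61 w 74.5 F [-0.1 -0.1  0.2] pos [693.3 100.4 118.4]
```

Projection matches the picture. Correct and descend.

```bash

python3 -m inch '[[[6,-3,14],[0.007,0.01,0]],[[0,0,0],[0,0,0]],[[0,0,0],[0,0,0]],[[0,0,0],[0,0,0]]]' >/dev/null
python3 to.py 687.5 100 14 160
```

```text
t 5.6 shift [-1.3  1.3 88.3] turn [-0.001 -0.001 -0.002] shift after turn [-1.2  1.3 88.3] j7 0.61 w 74.3 F [-0.1 -0.5  0.8] pos [686.   99.2 102.3]
```

```bash

python3 -m inch '[[[-1,1,20],[0,0,0]],[[0,0,20],[0,0,0]],[[0,0,20],[0,0,0]],[[0,0,20],[0,0,0]],[[0,0,8],[0,0,0]],[[0,0,0],[0,0,0]],[[0,0,0],[0,0,0]]]' >/dev/null
python3 to.py 687.5 100 14 160
python3 -m inch '[[[0,0,0],[0,0,0]],[[0,0,0],[0,0,0]],[[0,0,0],[0,0,0]],[[0,0,0],[0,0,0]],[[0,0,0],[0,0,0]],[[0,0,0],[0,0,0]],[[0,0,0],[0,0,0]],[[0,0,0],[0,0,0]]]' 1
python3 to.py 687.5 100 14 160
```

```text
t 6.3 shift [-0.1 -0.   0.5] turn [-0.    -0.001 -0.002] shift after turn [-0.1 -0.   0.5] j7 0.56 w 74.2 F [ 0.3 -0.6 -0.4] pos [687.4 100.   14.5]
clock: 7.1
eef_pos: [688.1, 99.9, 15.8]
tool_rot: [[-0.939, 0.344, 0.001], [0.344, 0.939, -0.0], [-0.001, -0.0, -1.0]]
force: [0.1, -0.2, 5.0]
width: 54.2
gripper_force: 64.5
t 7.1 shift [ 0.6 -0.1  1.8] turn [-0.     0.001 -0.002] shift after turn [ 0.6 -0.1  1.8] j7 0.56 w 54.2 F [ 0.1 -0.2  5. ] pos [688.1  99.9  15.8]
```

```bash

python3 -m inch '[[[0,0,-10],[0,0,0]],[[0,0,-20],[0,0,0]],[[0,0,-30],[0,0,0]],[[0,0,-30],[0,0,0]],[[0,0,-20],[0,0,0]],[[0,0,-5],[0,0,0]],[[0,0,0],[0,0,0]]]' |tail -3
python3 to.py 467.5 384.5 16 160
```

```text
force: [-0.1, 0.0, -6.4]
width: 54.3
gripper_force: 64.7
t 7.8 shift [304.3 192.  113.6] turn [-0.001 -0.    -0.002] shift after turn [304.  192.5 113.8] j7 0.62 w 54.3 F [-0.1  0.  -6.4] pos [687.3  99.7 129.8]
```

```bash

python3 -m inch '[[[15,10,0],[0,0,0]],[[29,18,0],[0,0,0]],[[29,18,0],[0,0,0]],[[29,18,0],[0,0,0]],[[29,19,0],[0,0,0]],[[29,19,0],[0,0,0]],[[29,18,0],[0,0,0]],[[29,18,0],[0,0,0]],[[29,18,0],[0,0,0]],[[29,18,0],[0,0,0]],[[20,12,0],[0,0,0]],[[8,6,0],[0,0,0]]]' |tail -3
python3 -m inch '[[[0,0,25],[0,0,0]],[[0,0,25],[0,0,0]],[[0,0,0],[0,0,0]],[[0,0,0],[0,0,0]],[[0,0,0],[0,0,0]]]' >/dev/null
python3 to.py 467.5 384.5 16 160
```

```text
force: [-0.4, -0.1, -5.5]
width: 54.3
gripper_force: 64.7
t 9.5 shift [ 0.5 -0.8 64.4] turn [ 0.    -0.    -0.002] shift after turn [ 0.5 -0.7 64.4] j7 -0.02 w 54.4 F [-0.1  0.3 -5.2] pos [468.2 385.   80.4]
```

```bash

python3 -m inch '[[[0,0,20],[0,0,0]],[[0,0,20],[0,0,0]],[[0,0,14],[0,0,0]],[[0,0,5],[0,0,0]],[[0,0,3],[0,0,0]],[[0,0,0],[0,0,0]],[[0,0,0],[0,0,0]]]' |tail -3
python3 to.py 467.5 384.5 16 160
```

```text
force: [1.0, 0.0, -4.9]
width: 54.3
gripper_force: 66.2
t 10.2 shift [ 0.2 -0.7  2.1] turn [ 0.    -0.    -0.002] shift after turn [ 0.2 -0.7  2.1] j7 -0.07 w 54.3 F [ 1.   0.  -4.9] pos [468.  385.1  18.1]
```

Inch down until contact shows.

```bash

python3 -m inch '[[[0,0,1.5],[0,0,0]],[[0,0,0],[0,0,0]],[[0,0,0],[0,0,0]]]' |grep -E "eef|force"
python3 -m inch '[[[0,0,1],[0,0,0]],[[0,0,0],[0,0,0]],[[0,0,0],[0,0,0]]]' |grep -E "eef|force"
python3 -m inch '[[[0,0,0.7],[0,0,0]],[[0,0,0],[0,0,0]],[[0,0,0],[0,0,0]]]' |grep -E "eef|force"
```

```text
eef_pos: [467.6, 384.6, 16.0]
force: [0.3, 0.3, -5.1]
gripper_force: 66.2
eef_pos: [467.6, 384.7, 15.7]
force: [-3.1, -3.2, 4.9]
gripper_force: 67.3
eef_pos: [467.6, 384.6, 15.7]
force: [-2.8, -5.7, 13.5]
gripper_force: 68.2
```

```bash

python3 -m inch '[[[0,0,-0.5],[0,0,0]],[[0,0,0],[0,0,0]],[[0,0,0],[0,0,0]],[[0,0,0],[0,0,0]],[[0,0,0],[0,0,0]]]' -0.64 |grep -E "eef|force|width"
python3 -m inch '[[[0,0,-10],[0,0,0]],[[0,0,-20],[0,0,0]],[[0,0,-30],[0,0,0]],[[0,0,-40],[0,0,0]],[[0,0,-20],[0,0,0]],[[0,0,0],[0,0,0]]]' |grep -E "eef|force|width"
python3 to.py 670.5 -100.5 3 180
python3 - <<'E'
from h import *
im=manip.get_image("top")[60:260,80:350]; s=manip.get_image("scene")[150:420,160:480]
cv2.imwrite("pics/p1.png",np.hstack([cv2.resize(im,(405,300),interpolation=2),cv2.resize(s,(356,300),interpolation=2)]))
E
```

```text
eef_pos: [467.5, 384.6, 14.5]
force: [0.7, 0.6, -0.8]
width: 69.7
gripper_force: 0.0
eef_pos: [469.3, 386.8, 139.8]
force: [0.4, 0.6, 0.5]
width: 70.0
gripper_force: 0.0
t 12.2 shift [-356.  -389.3  135.5] turn [ 0.005  0.004 -0.351] shift after turn [-201.2 -487.3  136.8] j7 0.02 w 70.0 F [0.4 0.6 0.5] pos [469.3 386.8 139.8]
```

View pics/p1.png

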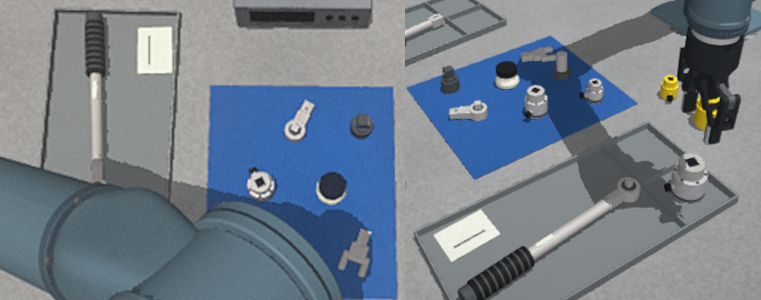

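The large sensor stands upright in the outer click cell (base at (692,198) in the right panel). Next is the adapter, a round body, so no turn is needed.

```bash

python3 -m inch '[[[-15,-16,0],[0,0,0]],[[-29,-32,0],[0,0,0]],[[-29,-32,0],[0,0,0]],[[-29,-32,0],[0,0,0]],[[-29,-32,0],[0,0,0]],[[-29,-32,0],[0,0,0]],[[-29,-32,0],[0,0,0]],[[-29,-32,0],[0,0,0]],[[-29,-32,0],[0,0,0]],[[-29,-32,0],[0,0,0]],[[-29,-32,0],[0,0,0]],[[-29,-32,0],[0,0,0]]]' -0.36 >/dev/null
python3 -m inch '[[[-15,-16,20],[0,0,0]],[[-7,-6,20],[0,0,0]],[[0,0,10],[0,0,0]],[[0,0,0],[0,0,0]],[[0,0,0],[0,0,0]],[[0,0,0],[0,0,0]]]' >/dev/null
python3 to.py 670.5 -100.5 3 160
```

```text
t 14.1 shift [-1.2  2.7 82.8] turn [-0.  0.  0.] shift after turn [-1.3  2.7 82.8] j7 0.88 w 57.9 F [-0.7 -0.6  0.7] pos [ 668.4 -102.6   85.8]
```

```bash

python3 -m inch '[[[-1,2.5,20],[0,0,0]],[[0,0,20],[0,0,0]],[[0,0,20],[0,0,0]],[[0,0,15],[0,0,0]],[[0,0,6.5],[0,0,0]],[[0,0,0],[0,0,0]],[[0,0,0],[0,0,0]]]' >/dev/null
python3 to.py 670.5 -100.5 3 160
python3 -m inch '[[[0,0,0],[0,0,0]],[[0,0,0],[0,0,0]],[[0,0,0],[0,0,0]],[[0,0,0],[0,0,0]],[[0,0,0],[0,0,0]],[[0,0,0],[0,0,0]],[[0,0,0],[0,0,0]]]' 1 | grep -E "eef|force|width"
python3 -m inch '[[[0,0,-10],[0,0,0]],[[0,0,-20],[0,0,0]],[[0,0,-30],[0,0,0]],[[0,0,-30],[0,0,0]],[[0,0,-20],[0,0,0]],[[0,0,0],[0,0,0]],[[0,0,0],[0,0,0]]]' | grep -E "eef|force|width"
python3 to.py 466.5 275.5 4 160
```

```text
t 14.8 shift [0.1 1.5 0.5] turn [-0.001 -0.    -0.002] shift after turn [0.1 1.5 0.5] j7 0.84 w 57.9 F [ 0.6 -0.6 -0.4] pos [ 670.1 -101.9    3.5]
eef_pos: [670.6, -102.0, 4.5]
force: [0.1, 0.1, 6.6]
width: 36.3
gripper_force: 60.2
eef_pos: [669.4, -102.3, 113.0]
force: [-0.9, -0.7, -3.1]
width: 36.3
gripper_force: 60.2
t 16.2 shift [320.3 285.2 108.9] turn [-0.002 -0.001 -0.002] shift after turn [319.9 285.6 109. ] j7 0.9 w 36.3 F [-0.9 -0.7 -3.1] pos [ 669.4 -102.3  113. ]
```

```bash

python3 -m inch '[[[13,12,0],[0,0,0]],[[28,25,0],[0,0,0]],[[28,25,0],[0,0,0]],[[28,25,0],[0,0,0]],[[28,25,0],[0,0,0]],[[28,25,0],[0,0,0]],[[28,25,0],[0,0,0]],[[28,25,0],[0,0,0]],[[28,25,0],[0,0,0]],[[28,25,0],[0,0,0]],[[28,25,0],[0,0,0]],[[20,18,0],[0,0,0]]]' >/dev/null
python3 -m inch '[[[7,5,20],[0,0,0]],[[0,0,25],[0,0,0]],[[0,0,20],[0,0,0]],[[0,0,0],[0,0,0]],[[0,0,0],[0,0,0]],[[0,0,0],[0,0,0]]]' >/dev/null
python3 to.py 466.5 275.5 4.5 160
```

```text
t 18.0 shift [ 0.7 -0.6 44.3] turn [-0.    -0.001 -0.002] shift after turn [ 0.7 -0.6 44.3] j7 0.05 w 36.4 F [ 0.3 -0.3 -1.3] pos [467.4 275.8  48.8]
```

```bash

python3 -m inch '[[[0,0,20],[0,0,0]],[[0,0,14],[0,0,0]],[[0,0,6],[0,0,0]],[[0,0,2],[0,0,0]],[[0,0,0],[0,0,0]],[[0,0,0],[0,0,0]]]' | grep -E "eef|force:"
python3 -m inch '[[[0,0,1],[0,0,0]],[[0,0,0],[0,0,0]],[[0,0,0],[0,0,0]]]' |grep -E "eef|force:"
python3 -m inch '[[[0,0,1],[0,0,0]],[[0,0,0],[0,0,0]],[[0,0,0],[0,0,0]]]' |grep -E "eef|force:"
```

```text
eef_pos: [467.4, 275.8, 6.7]
force: [0.1, -0.5, -1.5]
gripper_force: 60.4
eef_pos: [467.1, 275.6, 5.4]
force: [0.0, 0.9, -2.6]
gripper_force: 60.4
eef_pos: [467.2, 275.6, 4.5]
force: [-0.5, -1.8, 3.1]
gripper_force: 61.0
```

```bash

python3 -m inch '[[[0,0,0],[0,0,0]],[[0,0,0],[0,0,0]],[[0,0,0],[0,0,0]],[[0,0,0],[0,0,0]],[[0,0,0],[0,0,0]]]' -0.25 |grep -E "eef|force|width"
python3 -m inch '[[[0,0,-10],[0,0,0]],[[0,0,-20],[0,0,0]],[[0,0,-30],[0,0,0]],[[0,0,-40],[0,0,0]],[[0,0,-20],[0,0,0]],[[0,0,0],[0,0,0]],[[0,0,0],[0,0,0]]]' |grep -E "eef|force|width"
python3 to.py 444.5 100 4 157.5
```

```text
eef_pos: [467.0, 275.5, 4.2]
force: [0.3, 0.4, -0.2]
width: 53.3
gripper_force: 0.0
eef_pos: [467.4, 275.4, 124.7]
force: [-0.2, 0.0, -0.2]
width: 53.0
gripper_force: 0.0
t 20.4 shift [ -38.9 -172.5  120.8] turn [-0.001 -0.     0.042] shift after turn [ -46.  -170.8  120.7] j7 0.14 w 53.0 F [-0.2  0.  -0.2] pos [467.4 275.4 124.7]
```

```bash

python3 -m inch '[[[-4,-16,0],[0,0,0.042]],[[-8,-31,0],[0,0,0]],[[-9,-31,0],[0,0,0]],[[-9,-31,0],[0,0,0]],[[-8,-31,0],[0,0,0]],[[-5,-21,10],[0,0,0]],[[-3,-10,20],[0,0,0]],[[0,0,20],[0,0,0]],[[0,0,0],[0,0,0]],[[0,0,0],[0,0,0]],[[0,0,0],[0,0,0]]]' >/dev/null
python3 to.py 444.5 100 5 157.5
```

```text
t 21.5 shift [ 0.4 -0.3 69.8] turn [-0.001 -0.001 -0.   ] shift after turn [ 0.4 -0.3 69.8] j7 0.31 w 53.2 F [ 0.6 -0.3 -0.4] pos [445.  100.1  74.8]
```

```bash

python3 -m inch '[[[0,0,20],[0,0,0]],[[0,0,20],[0,0,0]],[[0,0,20],[0,0,0]],[[0,0,10],[0,0,0]],[[0,0,0],[0,0,0]],[[0,0,0],[0,0,0]]]' >/dev/null
python3 to.py 444.5 100 5 157.5
python3 -m inch '[[[0,0,0],[0,0,0]],[[0,0,0],[0,0,0]],[[0,0,0],[0,0,0]],[[0,0,0],[0,0,0]],[[0,0,0],[0,0,0]],[[0,0,0],[0,0,0]],[[0,0,0],[0,0,0]]]' 1 | grep -E "eef|force|width"
python3 -m inch '[[[0,0,-10],[0,0,0]],[[0,0,-20],[0,0,0]],[[0,0,-30],[0,0,0]],[[0,0,-30],[0,0,0]],[[0,0,-20],[0,0,0]],[[0,0,0],[0,0,0]],[[0,0,0],[0,0,0]]]' | grep -E "eef|force|width"
python3 to.py 510.5 -424.4 6 157.5
```

```text
t 22.1 shift [ 0.6 -0.5 -0. ] turn [-0. -0.  0.] shift after turn [ 0.6 -0.5 -0. ] j7 0.18 w 53.1 F [-0.5 -0.3 -0.2] pos [445.2 100.2   5. ]
eef_pos: [445.4, 99.9, 5.5]
force: [-1.1, -0.7, 7.3]
width: 33.6
gripper_force: 58.9
eef_pos: [445.0, 99.5, 114.6]
force: [-0.6, -0.8, -1.8]
width: 33.6
gripper_force: 59.8
t 23.5 shift [-261.3 -458.7  109.1] turn [-0.001 -0.    -0.   ] shift after turn [-261.  -459.   108.6] j7 0.37 w 33.6 F [-0.6 -0.8 -1.8] pos [445.   99.5 114.6]
```

```bash

python3 -m inch '[[[-9,-16,0],[0,0,0]],[[-18,-32,0],[0,0,0]],[[-18,-32,0],[0,0,0]],[[-18,-32,0],[0,0,0]],[[-18,-32,0],[0,0,0]],[[-18,-32,0],[0,0,0]],[[-18,-31,0],[0,0,0]],[[-18,-31,0],[0,0,0]],[[-18,-31,0],[0,0,0]],[[-18,-31,0],[0,0,0]],[[-18,-31,0],[0,0,0]],[[-18,-31,0],[0,0,0]]]' >/dev/null
python3 -m inch '[[[-18,-31,0],[0,0,0]],[[-18,-31,0],[0,0,0]],[[-12,-22,0],[0,0,0]],[[-6,-11,20],[0,0,0]],[[0,0,25],[0,0,0]],[[0,0,0],[0,0,0]],[[0,0,0],[0,0,0]],[[0,0,0],[0,0,0]]]' |grep -E "force|width"
python3 to.py 510.5 -424.4 5.5 157.5
python3 - <<'E'
from h import *
im=manip.get_image("top")[20:270,200:500]; s=manip.get_image("scene")[100:320,40:340]
cv2.imwrite("pics/p2.png",np.hstack([cv2.resize(im,(396,330),interpolation=2),cv2.resize(s,(400,293),interpolation=2)[:330] if 0 else cv2.copyMakeBorder(cv2.resize(s,(400,293),interpolation=2),0,37,0,0,0)]))
E
```

```text
force: [0.1, 0.4, -1.0]
width: 33.4
gripper_force: 59.9
t 25.5 shift [ 0.2 -3.  64.9] turn [-0.001 -0.     0.001] shift after turn [ 0.2 -3.  64.9] j7 1.37 w 33.4 F [ 0.1  0.4 -1. ] pos [ 511.8 -421.7   70.4]
```

View pics/p2.png

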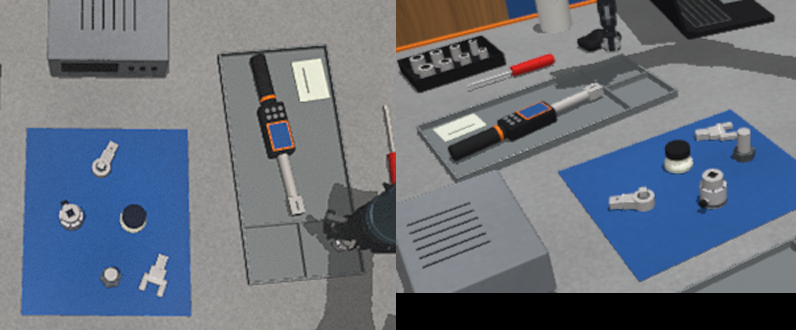

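The small sensor hangs over the outer electronic cell (cell centre near (333,248) in the left panel). I'll check that cell centre more closely on the unobstructed first picture.

```bash
python3 - <<'E'
from h import *
im=cv2.imread("pics/raw_top.png")[175:245,375:485]
im=cv2.convertScaleAbs(im,alpha=1.6,beta=-60)
cv2.imwrite("pics/cells.png",cv2.resize(im,None,fx=7,fy=7,interpolation=cv2.INTER_CUBIC))
for p in((512-21,424),):pass
for c in((500,-316),(510.5,-424.4)): print(((proj("top",[*c,3])-[375,175]+.5)*7).round())
E
```

```text
[218. 264.]
[517. 238.]
```

View pics/cells.png

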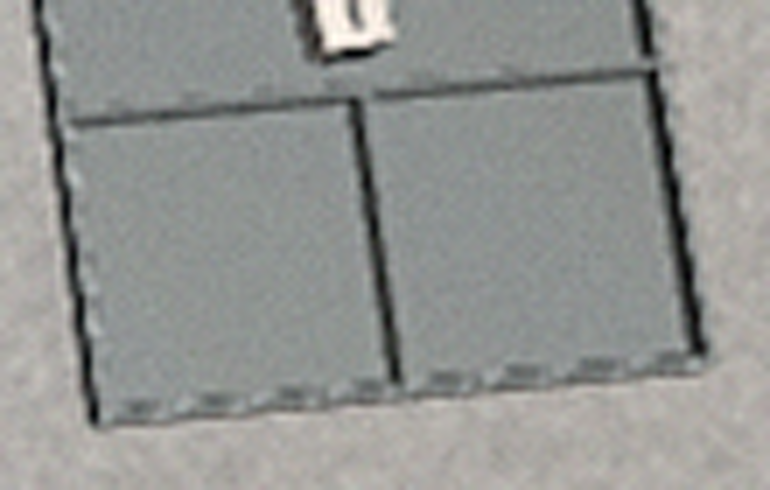

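The crop (7x) shows the partition base from (75,126) to (650,77), the front wall's foot from (95,427) to (705,374), and the middle wall's foot from (349,103) to (391,380). The right wall's foot runs from (643,85) to (688,350) and the left wall's outer foot from (50,140) to (90,420). Recomputing with proper heights.

```bash
python3 - <<'E'
from h import *
def w(x,y,z): return ray("top",np.array([(x+.5)/7-.5+375,(y+.5)/7-.5+175]),z)
L={"part":((75,126),(650,77),3),"front":((95,427),(705,374),0),"mid":((349,103),(391,380),3),"right":((643,85),(688,350),3),"left":((50,140),(90,420),0)}
P={k:(w(*a,z),w(*b,z)) for k,(a,b,z) in L.items()}
for k,(a,b) in P.items():
    d=a-b; print(k,a.round(1),b.round(1),np.degrees(np.arctan2(d[1],d[0])).round(1))
a=np.radians(5.3); ex=np.array([np.cos(a),np.sin(a)]); ey=np.array([-ex[1],ex[0]])
off={k:((a+b)/2) for k,(a,b) in P.items()}
print("x part,front",off["part"]@ex,off["front"]@ex,"y mid,right,left",off["mid"]@ey,off["right"]@ey,off["left"]@ey)
xc=(off["part"]@ex-52.5+off["front"]@ex+56.5)/2
y0=(off["mid"]@ey-2+off["right"]@ey+107+off["left"]@ey-111)/3
for y in(54.5,-54.5): print(xc*ex+(y0+y)*ey)
E
```

```text
part [ 550.2 -266.1] [ 570.5 -476.6] 95.5
front [ 440.7 -270.4] [ 461.9 -490.6] 95.5
mid [ 559.8 -366.2] [ 458.3 -376.4] 5.8
right [ 567.5 -473.8] [ 470.2 -483.8] 5.8
left [ 545.6 -257.5] [ 443.2 -268.7] 6.2
x part,front 523.6857345247728 414.2505790896562 y mid,right,left -416.7381063987207 -524.6654734090782 -307.6560445435758
[ 502.56396037 -318.79402052]
[ 512.6323544  -427.32801263]
```

```bash
python3 to.py 512.6 -427.3 5.5 157.5
python3 -m inch '[[[-3,-5,20],[0,0,0]],[[0,0,20],[0,0,0]],[[0,0,14],[0,0,0]],[[0,0,6],[0,0,0]],[[0,0,3],[0,0,0]],[[0,0,0],[0,0,0]],[[0,0,0],[0,0,0]]]' | grep -E "eef|force:"
python3 -m inch '[[[0,0,1],[0,0,0]],[[0,0,0],[0,0,0]],[[0,0,0],[0,0,0]]]' |grep -E "eef|force:"
```

```text
t 25.6 shift [-2.6 -4.4 65.3] turn [-0.001  0.001  0.001] shift after turn [-2.6 -4.5 65.3] j7 1.37 w 33.2 F [ 0.2 -0.8 -0.8] pos [ 511.9 -422.1   70.8]
eef_pos: [512.4, -428.2, 7.3]
force: [-0.1, 0.6, -1.5]
gripper_force: 60.1
eef_pos: [511.9, -428.1, 5.8]
force: [0.8, -0.1, -2.6]
gripper_force: 60.1
```

```bash

python3 -m inch '[[[0,0,0.8],[0,0,0]],[[0,0,0],[0,0,0]],[[0,0,0],[0,0,0]]]' |grep -E "eef|force:"
python3 -m inch '[[[0,0,0.5],[0,0,0]],[[0,0,0],[0,0,0]],[[0,0,0],[0,0,0]]]' |grep -E "eef|force:"
```

```text
eef_pos: [512.0, -428.1, 5.6]
force: [-2.5, 1.5, 5.1]
gripper_force: 60.7
eef_pos: [512.0, -428.2, 5.6]
force: [-3.7, 2.3, 9.7]
gripper_force: 61.1
```

```bash

python3 -m inch '[[[0,0,-0.5],[0,0,0]],[[0,0,0],[0,0,0]],[[0,0,0],[0,0,0]],[[0,0,0],[0,0,0]],[[0,0,0],[0,0,0]]]' -0.2 |grep -E "eef|force|width"
python3 -m inch '[[[0,0,-10],[0,0,0]],[[0,0,-20],[0,0,0]],[[0,0,-30],[0,0,0]],[[0,0,-40],[0,0,0]],[[0,0,-20],[0,0,0]],[[0,0,0],[0,0,0]],[[0,0,0],[0,0,0]]]' |grep -E "eef|force|width"
python3 to.py 662.5 14 3 153.5
```

```text
eef_pos: [511.8, -427.9, 4.6]
force: [0.2, -0.6, 0.1]
width: 51.3
gripper_force: 0.0
eef_pos: [512.3, -428.2, 126.2]
force: [-0.6, 1.0, -1.1]
width: 51.2
gripper_force: 0.0
t 28.4 shift [ 30.6 466.3 122.3] turn [-0.002  0.001  0.07 ] shift after turn [ 62.9 462.8 123.2] j7 1.41 w 51.2 F [-0.6  1.  -1.1] pos [ 512.3 -428.2  126.2]
```

```bash

python3 -m inch '[[[2,16,0],[0,0,0]],[[2,35,0],[0,0,0]],[[2,35,0],[0,0,0]],[[2,35,0],[0,0,0]],[[2,35,0],[0,0,0]],[[2,35,0],[0,0,0]],[[2,35,0],[0,0,0]],[[2,35,0],[0,0,0]],[[2,35,0],[0,0,0]],[[2,35,0],[0,0,0]],[[2,35,0],[0,0,0]],[[2,35,0],[0,0,0]]]' >/dev/null
python3 -m inch '[[[2,35,0],[0,0,0]],[[2,20,0],[0,0,0]],[[3,10,0],[0,0,0.07]],[[0,0,20],[0,0,0]],[[0,0,25],[0,0,0]],[[0,0,0],[0,0,0]],[[0,0,0],[0,0,0]],[[0,0,0],[0,0,0]]]' |grep -E "force|width"
python3 to.py 662.5 14 3 153.5
```

```text
force: [-0.1, 0.6, 0.4]
width: 51.1
gripper_force: 0.0
t 30.4 shift [-0.9 -0.8 77.3] turn [-0. -0.  0.] shift after turn [-0.9 -0.8 77.3] j7 0.6 w 51.1 F [-0.1  0.6  0.4] pos [662.   15.1  80.3]
```

```bash

python3 -m inch '[[[-1,-1,20],[0,0,0]],[[0,0,20],[0,0,0]],[[0,0,20],[0,0,0]],[[0,0,12],[0,0,0]],[[0,0,5.5],[0,0,0]],[[0,0,0],[0,0,0]],[[0,0,0],[0,0,0]]]' >/dev/null
python3 to.py 662.5 14 3 153.5
python3 -m inch '[[[0,0,0],[0,0,0]],[[0,0,0],[0,0,0]],[[0,0,0],[0,0,0]],[[0,0,0],[0,0,0]],[[0,0,0],[0,0,0]],[[0,0,0],[0,0,0]],[[0,0,0],[0,0,0]]]' 1 | grep -E "eef|force|width"
python3 -m inch '[[[0,0,-10],[0,0,0]],[[0,0,-20],[0,0,0]],[[0,0,-30],[0,0,0]],[[0,0,-30],[0,0,0]],[[0,0,-20],[0,0,0]],[[0,0,0],[0,0,0]],[[0,0,0],[0,0,0]]]' | grep -E "eef|force|width"
python3 to.py 485.6 -310.3 4 153.5
```

```text
t 31.1 shift [ 0.2  0.7 -1.2] turn [-0.001 -0.001 -0.   ] shift after turn [ 0.2  0.7 -1.2] j7 0.56 w 51.3 F [-0.1  0.1  0.1] pos [662.3  13.3   1.8]
eef_pos: [662.6, 13.4, 2.5]
force: [-0.6, -0.5, 5.4]
width: 34.0
gripper_force: 63.0
eef_pos: [662.1, 12.8, 112.3]
force: [-0.7, 0.3, -2.0]
width: 34.0
gripper_force: 59.9
t 32.5 shift [  13.6 -367.7  108.8] turn [-0.001 -0.    -0.   ] shift after turn [  13.8 -367.9  108.3] j7 0.62 w 34.0 F [-0.7  0.3 -2. ] pos [662.1  12.8 112.3]
```

```bash

python3 -m inch '[[[0,-15,0],[0,0,0]],[[1,-32,0],[0,0,0]],[[1,-32,0],[0,0,0]],[[1,-32,0],[0,0,0]],[[1,-32,0],[0,0,0]],[[1,-32,0],[0,0,0]],[[1,-32,0],[0,0,0]],[[1,-32,0],[0,0,0]],[[0,-32,0],[0,0,0]],[[0,-32,0],[0,0,0]],[[0,-32,0],[0,0,0]],[[0,-22,0],[0,0,0]]]' >/dev/null
python3 -m inch '[[[0,-11,20],[0,0,0]],[[0,0,25],[0,0,0]],[[0,0,0],[0,0,0]],[[0,0,0],[0,0,0]],[[0,0,0],[0,0,0]]]' |grep -E "force|width"
python3 to.py 491.9 -313.4 2.5 153.5
```

```text
force: [-0.7, 0.1, -1.5]
width: 34.4
gripper_force: 60.1
t 34.2 shift [-0.1 -0.4 65.5] turn [-0.001 -0.     0.   ] shift after turn [-0.1 -0.4 65.5] j7 1.12 w 34.4 F [-0.7  0.1 -1.5] pos [ 492. -313.   68.]
```

```bash

python3 -m inch '[[[0,0,20],[0,0,0]],[[0,0,20],[0,0,0]],[[0,0,14],[0,0,0]],[[0,0,6],[0,0,0]],[[0,0,3],[0,0,0]],[[0,0,0],[0,0,0]],[[0,0,0],[0,0,0]]]' | grep -E "eef|force:"
python3 -m inch '[[[0,0,1],[0,0,0]],[[0,0,0],[0,0,0]],[[0,0,0],[0,0,0]]]' |grep -E "eef|force:"
python3 -m inch '[[[0,0,0.8],[0,0,0]],[[0,0,0],[0,0,0]],[[0,0,0],[0,0,0]]]' |grep -E "eef|force:"
```

```text
eef_pos: [492.0, -313.4, 4.9]
force: [-0.2, -0.7, -1.6]
gripper_force: 60.1
eef_pos: [491.5, -313.3, 3.4]
force: [0.0, -0.1, -1.7]
gripper_force: 60.1
eef_pos: [491.6, -313.2, 2.5]
force: [0.5, -0.2, -1.0]
gripper_force: 60.9
```

```bash

python3 -m inch '[[[0,0,0.5],[0,0,0]],[[0,0,0],[0,0,0]],[[0,0,0],[0,0,0]]]' |grep -E "eef|force:"
python3 -m inch '[[[0,0,0.3],[0,0,0]],[[0,0,0],[0,0,0]],[[0,0,0],[0,0,0]]]' |grep -E "eef|force:"
```

```text
eef_pos: [491.6, -313.2, 2.5]
force: [-1.2, 0.6, 5.0]
gripper_force: 63.6
eef_pos: [491.6, -313.2, 2.4]
force: [-3.6, 0.4, 8.2]
gripper_force: 64.7
```

Contact; release, retreat, and look.

```bash

python3 -m inch '[[[0,0,-0.5],[0,0,0]],[[0,0,0],[0,0,0]],[[0,0,0],[0,0,0]],[[0,0,0],[0,0,0]],[[0,0,0],[0,0,0]]]' -0.15 |grep -E "eef|force|width"
python3 -m inch '[[[0,0,-10],[0,0,0]],[[0,0,-20],[0,0,0]],[[0,0,-30],[0,0,0]],[[0,0,-40],[0,0,0]],[[0,0,-40],[0,0,0]],[[0,0,-40],[0,0,0]],[[0,30,0],[0,0,0]],[[0,30,0],[0,0,0]],[[0,30,0],[0,0,0]],[[0,30,0],[0,0,0]],[[0,30,0],[0,0,0]],[[0,30,0],[0,0,0]]]' |grep -E "eef|force|width"
python3 -m inch '[[[0,30,0],[0,0,0]],[[0,30,0],[0,0,0]],[[0,0,0],[0,0,0]],[[0,0,0],[0,0,0]]]' |grep -E "eef|force|width"
python3 - <<'E'
from h import *
for n in("scene","top"):
    cv2.imwrite(f"pics/{n}9.png",cv2.resize(manip.get_image(n),(784,588),interpolation=cv2.INTER_CUBIC))
E
```

```text
eef_pos: [491.4, -313.1, 2.0]
force: [-1.0, -0.4, 0.5]
width: 49.3
gripper_force: 0.0
eef_pos: [572.4, -150.8, 182.7]
force: [0.2, 0.3, 0.5]
width: 48.7
gripper_force: 0.0
eef_pos: [598.9, -97.6, 182.3]
force: [-0.4, -0.5, -0.9]
width: 48.8
gripper_force: 0.0
```

View pics/scene9.png

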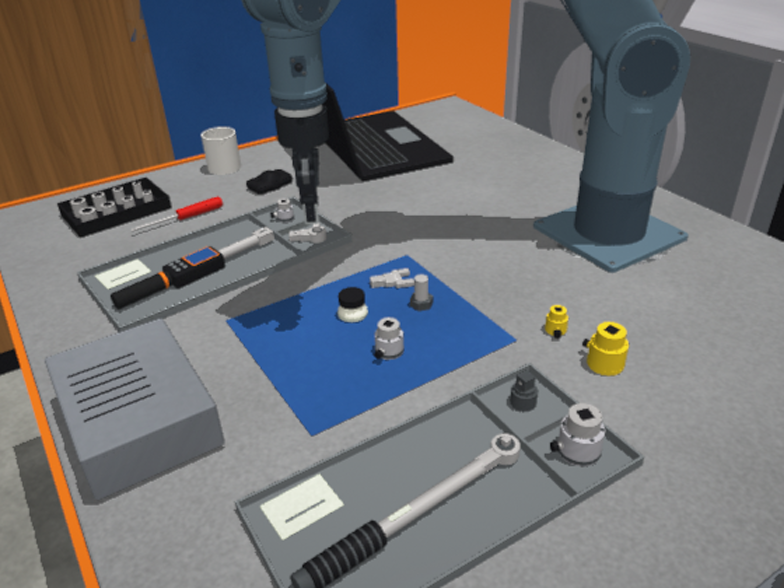

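View pics/top9.png

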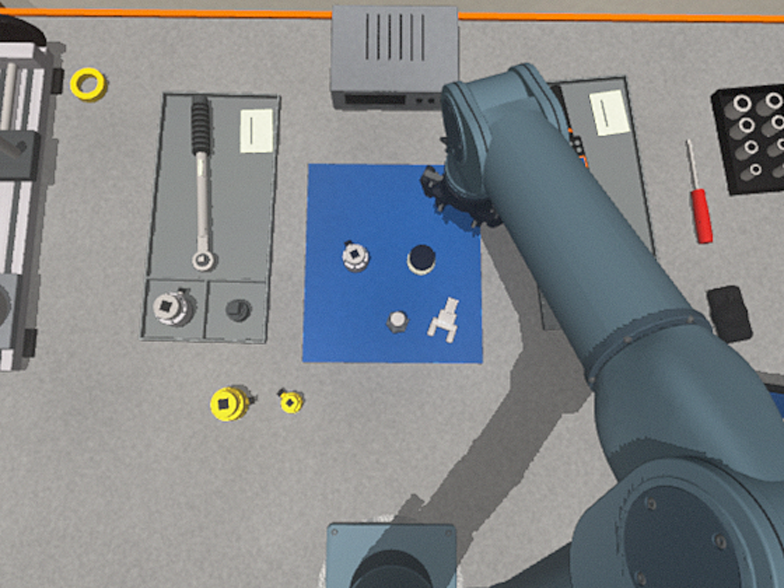

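The pictures show the large sensor (172,307) and adapter (237,311) upright in the click tray. The small sensor (284,208) and ratchet head (308,233) in the scene view sit in the electronic tray's two cells. The other four things are still in place on the mat, and the arm is clear.

```bash
python3 -c "
from cell import manip
print(manip.job_done())"
```

```text
the job is handed in; nothing more can be done
None
```

I set all four parts down in their trays and handed the job in at about 37 s: the large sensor and adapter with the click wrench, the small sensor and ratchet head with the electronic wrench; no verdict came back.

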